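# Seat the orange centrifuge rotor on its drive keys

## Task

Two small lab centrifuges stand on the bench without their lids; the orange rotor stands high on its shaft because its slots have missed the three drive keys. Without lifting it off the shaft, press it down and turn it by its grip bar until it drops fully home on the keys, then let go of it. Leave the blue rotor and the flask alone.

Things in the scene. Friction and masses are not known exactly. Their poses are not given: they have to be found in the camera images.
- orange_knob (a point): Centre of the loose orange rotor's grip bar: 46 mm along x, 22 mm along y, 40 mm high (top 20 mm above, 104 mm wide disc 20 mm below this point; tube caps on the disc 4 mm high, 41 mm from the axis). z = rotor axis, up. Three 17 mm slots in the underside, 52 mm below, at 0, 120, 240 degrees from x, each marked by a white line near the rim. 1.5 mm play round the shaft.
- orange_base: Fixed white round base, 152 mm wide, 50 mm high, under the orange rotor; origin: centre of underside, z up the shaft. Three 8 mm wide keys at 0, 120, 240 degrees from x, each shown by a black mark outside the rotor's rim. Grip bar's centre 118 mm above the origin on the key tops, 106 mm home; any white line within 10 degrees of a black mark lets it drop. Shaft ends 12 mm above key tops.
- blue_knob (a point): Centre of the grip bar of the blue rotor on the other, equal centrifuge; same shape as the orange one, already home on its keys (this point 106 mm above the bench). Leave alone.
- flask: Conical glass flask with pink contents, 78 mm wide, 112 mm high, standing loose beyond the centrifuges; origin at the centre of its underside. Leave alone.

How it is judged:
At the end, for the whole second after the job is handed in: The orange rotor sits down on its drive keys: the centre of its grip bar less than 110 mm above the base's origin (106 mm when home, 118 mm when on the key tops), within 10 mm of the shaft's axis and upright within 0.15 rad (z of orange_knob in the frame of orange_base below 0.11 m and horizontal distance between orange_knob and orange_base below 0.01 m and angle between orange_knob's own z axis and vertical below 0.15 rad); the robot touches nothing.
It fails at once if the orange rotor is lifted off its shaft (more than 12 mm above where it rested on the key tops) (z of orange_knob in the frame of orange_base above 0.13 m).
It fails at once if the blue rotor is moved by more than 10 mm (distance of blue_knob from where it was at the start of the episode above 0.01 m).
It fails at once if the flask is moved by more than 30 mm or tipped (distance of flask from where it was at the start of the episode above 0.03 m or angle between flask's own z axis and vertical above 0.4 rad).
It also fails if it takes over 35 s, if anything falls off the work surface, if the arm or the gripper's body presses on something with over 40 N, if the wrist force passes 120 N, or if a joint passes its speed limit or range.

## Robot

A 7-joint arm with a two-finger parallel gripper is mounted at the origin on a cart in front of the work surface, level with it; the furniture and walls round the work are solid. World frame = base frame: x ahead of the robot, y to its left, z up, the work surface at z = 0. Lengths are in m, angles in rad, forces in N, time in s.
With the tool pointing down it reaches from about 0.4 to 0.85 m from the base axis. Payload 10.4 kg.
Tool frame: the origin (TCP) lies on the centre line of the jaws, within the pads' length; the fingertips stand 14 mm ahead of it and the grasp point (between the pads) lies 5 mm behind it (manip.tip_reach is the distance from the TCP to the fingertips, in m); z points along the fingers, y is the line along which they close (so a half turn about z gives the same grasp; the last joint's range is limited). The gripper opens to 85 mm and grips with 20 to 120 N. Pads are 22 mm wide; open, the fingers measure 114 mm over their backs; the gripper's body (76 mm by 85 mm) begins 54 mm behind the grasp point. The pads swing forward as they close: fully open they stand 13 mm farther back than shut.
Start: joints at [1.095, 0.332, -0.065, 1.46, 0.022, 1.35, -0.088], TCP at [0.273, -0.562, 0.245] pointing down, gripper open.
Joint ranges: [-2.6, 2.6], [-0.5, 2.12], [-1.47, 1.34], [0.16, 2.42], [-1.27, 4.41], [0.06, 2.06], [-2.6, 2.6]. Speed limits (rad/s): [2.22, 2.22, 2.79, 2.79, 3.14, 3.14, 3.14].

## Interface

Orientations are given as a unit quaternion [x, y, z, w].
In Python, from workcell import manip gives the robot as it stands.
- The arm moves only by the shell command python3 -m pendant 'ROWS' [FORCE]. ROWS is JSON, a list of rows, each a list of 7 numbers: the shift along the tool's x, y, z in units of 50 mm (1.0 is 50 mm), then the turn, a rotation vector about the tool's x, y, z in units of 8 degrees (1.0 is 8 degrees), then the opening, from -1 (shut) to 1 (fully open), so that 0 is half open. In form: [[dx, dy, dz, ax, ay, az, jaw], ...]. A call has exactly 10 rows; each row is the pose to reach, as a shift and turn from the pose commanded when the call began, along the tool's axes at that moment; what a row does not reach only later rows make up. A row lasts 1/8 s, in which the tool goes at most 62.5 mm and 10.7 degrees, less where a joint would pass 70% of its speed; a pose out of reach is approached as far as the arm can. A call with a gripper value outside its range is refused whole. The fingers move at their own pace and stop on an object; FORCE is the grip in N (left out, the last holds). Time passes only in rows, so rows that repeat a pose let the fingers close, or fill a call up. It gives the time, the measured TCP pose, the force, the opening and the grip force at its end, in the units of the state.
- manip.get_obs(): the state, without advancing time (a new reading comes with each control period).
- manip.camera(name): name is "scene" or "top" or "wrist"; returns (picture, depth): 420x560x3 uint8, red, green, blue; 420x560 float32, m along the optical axis (not along the pixel's ray), 0 where there is no reading.
- manip.get_calibration(name): a dict with "fx", "fy", "cx", "cy" (pixels), "D" ([k1, k2, p1, p2, k3] as OpenCV has them; the pictures are not rectified), "xyz" and "orientation" of the camera in the world. Camera axes: x right, y up, looking along -z (the intrinsics and any distortion apply to the point x, -y, -z); pixel columns grow to the right and rows downward; lengths in m; the calibration is good to about 2 mm. A picture is of the moment at which its call begins: read the wrist's pose just before it. get_calibration takes no time and is no camera call; for the wrist camera it gives the pose at the moment of the call.
- manip.hand_in(): hands the job in; it is judged then, once.
Trained networks look in the newest picture that a camera, given by its name, has taken for a name from the list of things; names that differ only in an ending like _2 or _b are one class to them, and where a whole thing is asked for, a point or a joint stands for the part that bears it (a point fixed in the world has none). Each returns a list of dicts, best first, with "p" (0 to 1); they miss things now and then, are a little off and sometimes report something else, mostly with a low value. They report only what shows in the picture. A call takes as long as a camera call.
- manip.find_in(thing, camera): "box" ([left, top, right, bottom] in pixels, round what is visible of it).
- manip.trace(thing, camera): "pixels" (420x560 bool, what is visible of it) and "box" ([left, top, right, bottom] in pixels, round what is visible of it).
- manip.tip_of(thing, camera): "pixel" ([column, row] in pixels: a listed point, or the origin of a listed thing).
The state is a dict: "clock": time; "joint_pos": joint angles; "joint_velocities": joint speeds; "tau": joint torques, N m; "position": TCP position; "ee_rot": TCP orientation; "ft_force": force on the tool from outside, world axes, zero at the start; "torque": the same for the moment, N m; "grip_width": opening from 0.0 (shut) to 1.0 (fully open); "grasp_force": force on a finger pad.
Only numpy, scipy, OpenCV 4.12 (cv2) and the standard library are available. Lean on these libraries where they do the work, as an engineer would, in place of code of your own. Each camera call takes 0.05 s, during which the arm holds its last target. There are 200 camera calls.

## Working session

There is one attempt and no reset: what is moved stays moved. The work goes in short steps, Python scripts to look and compute and a shell command to move; the robot and the scene stay as the last step left them, time stands still between calls to the robot, and variables do not carry over. Pictures are saved under pics/ and viewed, at most 10 in all, crops included, and the job is handed in when it is done.

```bash
mkdir -p pics; cat > h.py <<'E'
import numpy as np, cv2
from scipy.spatial.transform import Rotation as R
from workcell import manip
def ray(cal,px):
    K=np.array([[cal['fx'],0,cal['cx']],[0,cal['fy'],cal['cy']],[0,0,1]])
    u=cv2.undistortPoints(np.array([[px]],float),K,np.array(cal['D'],float))[0,0]
    return np.array(cal['xyz']),R.from_quat(cal['orientation']).apply([u[0],-u[1],-1])
def at_z(cal,px,z):
    o,d=ray(cal,px); return o+d*(z-o[2])/d[2]
def save(n,im): cv2.imwrite('pics/'+n,im[:,:,::-1])
E
python3 - <<'E'
from h import *
for c in ['top','scene']:
    im,d=manip.camera(c); cal=manip.get_calibration(c); save(c+'1.png',im)
    print(c,np.round(cal['xyz'],3))
    for t,z in [('orange_knob',.118),('orange_base',0),('blue_knob',.106),('flask',0)]:
        r=manip.tip_of(t,c)
        for q in r[:2]: print(t,round(q['p'],2),np.round(q['pixel']),at_z(cal,q['pixel'],z).round(3))
o=manip.get_obs();print(o['clock'],o['position'],R.from_quat(o['ee_rot']).as_matrix().round(2))
E
```

```text
top [ 0.487 -0.042  0.994]
orange_knob 0.76 [353. 244.] [ 0.515 -0.219  0.118]
blue_knob 0.93 [211. 214.] [0.578 0.084 0.106]
flask 0.64 [282. 180.] [ 0.671 -0.071  0.   ]
scene [0.157 0.399 0.661]
orange_knob 0.92 [356. 188.] [ 0.518 -0.218  0.118]
orange_base 0.98 [352. 223.] [ 0.519 -0.229  0.   ]
blue_knob 0.84 [239. 252.] [0.576 0.089 0.106]
flask 0.81 [265. 226.] [ 0.676 -0.073  0.   ]
flask 0.62 [354. 191.] [ 0.593 -0.34   0.   ]
0.5 [ 0.27344066 -0.56199328  0.24527603] [[ 0.9   0.44 -0.  ]
 [ 0.44 -0.9   0.  ]
 [-0.   -0.   -1.  ]]
```

```bash
python3 - <<'E'
import cv2
im=cv2.imread('pics/top1.png')
c=im[170:320,270:440]; cv2.imwrite('pics/top1c.png',cv2.resize(c,(680,600),interpolation=cv2.INTER_CUBIC))
E
```

```text
(no output)
```

View pics/top1c.png

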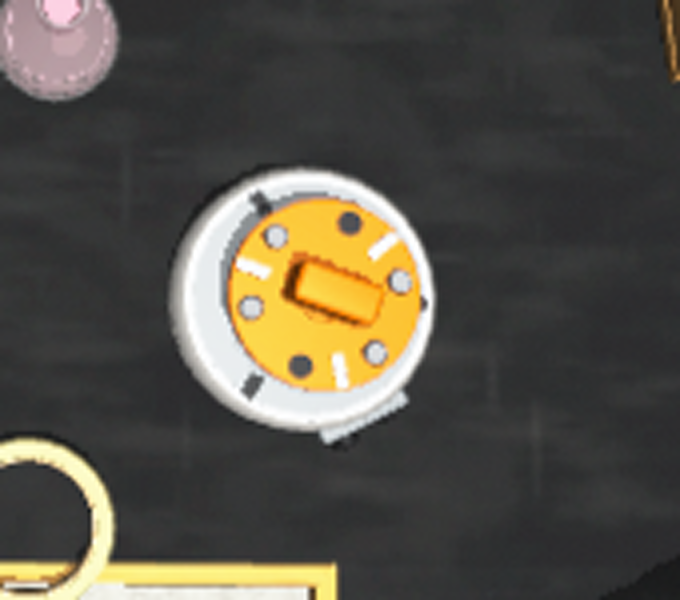

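View pics/scene1.png

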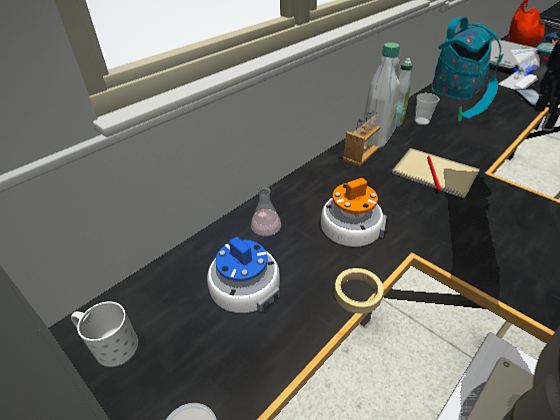

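The crops show the orange bar at top pixel (355,243). The white lines are at crop (253,268), (384,245) and (340,370), and the black marks at (262,203), (253,385) and (422,303).

```bash
python3 - <<'E'
from h import *
cal=manip.get_calibration('top')
f=lambda c:(270+c[0]/4-.4,170+c[1]/4-.4)
W=[at_z(cal,f(p),.098)[:2] for p in [(253,268),(384,245),(340,370)]]
B=[at_z(cal,f(p),.05)[:2] for p in [(262,203),(253,385),(422,303)]]
for n,P in (('W',W),('B',B)):
    c=np.mean(P,0); print(n,c.round(4),[ (np.linalg.norm(p-c).round(3),np.degrees(np.arctan2(*(p-c)[::-1])).round(1)) for p in P])
t=[at_z(cal,f(p),.138)[:2] for p in [(299,272),(382,300)]];  # bar long axis ends approx
b=[at_z(cal,f(p),.138)[:2] for p in [(312,258),(385,283),(376,322),(298,302)]]
print(np.mean(b,0),np.degrees(np.arctan2(*((b[1]-b[0])[::-1]))))
o=manip.get_obs();print(manip.tip_reach,o['grip_width'])
E
```

```text
W [ 0.5165 -0.2185] [(np.float64(0.042), np.float64(70.5)), (np.float64(0.042), np.float64(-50.1)), (np.float64(0.041), np.float64(-170.0))]
B [ 0.5166 -0.2203] [(np.float64(0.06), np.float64(27.9)), (np.float64(0.061), np.float64(145.6)), (np.float64(0.063), np.float64(-92.9))]
[ 0.51676876 -0.21943719] -108.5889213473505
0.014 0.999634078862196
```

```bash
python3 -m pendant '[[0.9,-0.5,0,0,0,-1,1],[1.85,-1,0,0,0,-2,1],[2.8,-1.5,0,0,0,-3,1],[3.7,-2,0,0,0,-4,1],[4.65,-2.5,0,0,0,-5,1],[5.6,-3,0,0,0,-5.5,1],[6.5,-3.5,0,0,0,-5.5,1],[7.4,-4,0,0,0,-5.5,1],[7.4,-4,0,0,0,-5.5,1],[7.4,-4,0,0,0,-5.5,1]]' 60
python3 - <<'E'
from h import *
im,d=manip.camera('wrist'); cal=manip.get_calibration('wrist'); save('w1.png',im)
o=manip.get_obs();print(o['clock'],o['position'],R.from_quat(o['ee_rot']).as_matrix().round(3)[:,:2].tolist(),cal['xyz'])
for q in manip.tip_of('orange_knob','wrist')[:2]: print(q['p'],q['pixel'],at_z(cal,q['pixel'],.118))
E
```

```text
clock: 1.75
position: [0.5184, -0.2209, 0.2453]
ee_rot: [0.819, 0.573, -0.0, 0.0]
ft_force: [-0.4, -0.9, -0.3]
grip_width: 1.004
grasp_force: 0.0
1.8 [ 0.51807743 -0.22155384  0.24528014] [[0.344, 0.939], [0.939, -0.344], [-0.001, -0.0]] [ 0.54737447 -0.14229637  0.37500033]
0.93 [274.5, 202.3] [ 0.51786472 -0.22137958  0.118     ]
```

View pics/w1.png

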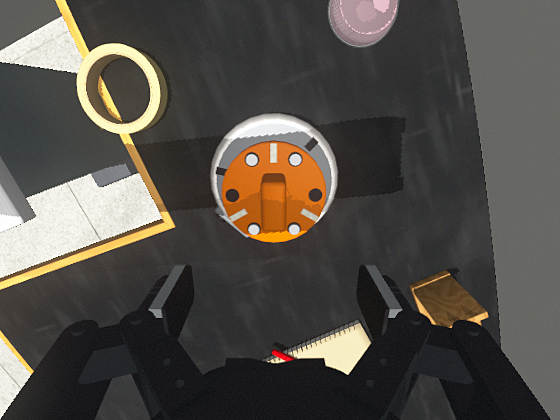

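The wrist view shows the bar upright in the image at (274,203), aligned with the jaws. A white line is at (273,152) and the black mark is about 40° clockwise from it at (311,144). I'll descend and grip.

```bash
python3 -m pendant '[[0,0,0.6,0,0,0,1],[0,0,1.2,0,0,0,1],[0,0,1.8,0,0,0,1],[0,0,2.2,0,0,0,1],[0,0,2.4,0,0,0,1],[0,0,2.4,0,0,0,0],[0,0,2.4,0,0,0,-1],[0,0,2.4,0,0,0,-1],[0,0,2.4,0,0,0,-1],[0,0,2.4,0,0,0,-1]]' 60
```

```text
clock: 3.1
position: [0.5191, -0.2205, 0.126]
ee_rot: [0.819, 0.573, 0.0, 0.001]
ft_force: [-0.8, -0.5, 6.1]
grip_width: 0.243
grasp_force: 59.9
```

```bash
python3 -m pendant '[[0,0,0.05,0,0,0.5,-1],[0,0,0.08,0,0,1.2,-1],[0,0,0.08,0,0,2,-1],[0,0,0.08,0,0,2.8,-1],[0,0,0.08,0,0,3.6,-1],[0,0,0.1,0,0,4.4,-1],[0,0,0.1,0,0,5,-1],[0,0,0.12,0,0,5.4,-1],[0,0,0.15,0,0,5.4,-1],[0,0,0.2,0,0,5.4,-1]]' 60
python3 - <<'E'
from h import *
im,d=manip.camera('wrist'); save('w2.png',im)
o=manip.get_obs();print(o['clock'],o['position'],o['ft_force'],o['torque'],R.from_quat(o['ee_rot']).as_matrix().round(3)[:,:2].tolist())
E
```

```text
clock: 4.35
position: [0.5243, -0.2226, 0.1248]
ee_rot: [0.973, 0.231, 0.006, 0.005]
ft_force: [-11.7, 4.3, 75.0]
grip_width: 0.245
grasp_force: 70.3
4.4 [ 0.52430024 -0.22251393  0.12481282] [-10.52830851   2.48208839  63.88333417] [ 0.5511486   2.61852675 -0.02223193] [[0.893, 0.449], [0.449, -0.893], [0.009, 0.012]]
```

View pics/w2.png

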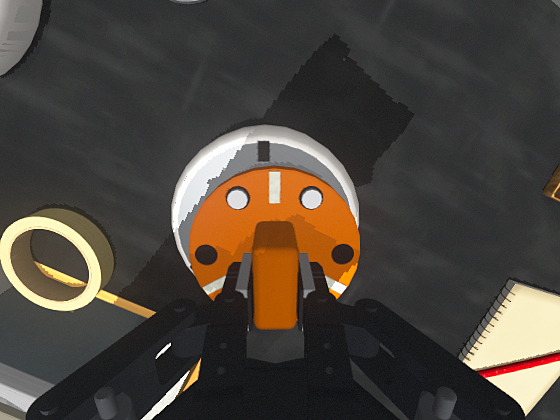

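White line now at (275,187) with the black mark above it at (264,150), so they're close to aligned, but the rotor hasn't dropped. I'll measure the remaining angle and offset.

```bash
python3 - <<'E'
from h import *
cal=manip.get_calibration('wrist')
im,d=manip.camera('wrist')
B=at_z(cal,(264,150),.05); W=at_z(cal,(275,187),.098)
print('B',B,'W',W,'depth',d[150,264],d[187,275],d[260,220])
for px in [(264,150),(275,187),(230,235),(330,235),(275,275)]:
    o,r=ray(cal,px); print(px,(o+r*d[px[1],px[0]]).round(4))
for z,p in [(.05,B),(.098,W)]:
    v=p[:2]-[.5172,-.2205]; print(np.degrees(np.arctan2(v[1],v[0])),np.linalg.norm(v))
for t in ['orange_base','orange_knob']:
    for q in manip.tip_of(t,'wrist')[:2]: print(t,q['p'],q['pixel'],at_z(cal,q['pixel'],.118 if 'k' in t[7:8] else 0))
im,d=manip.camera('scene');cal=manip.get_calibration('scene')
cv2.imwrite('pics/s2.png',cv2.resize(im[130:280,270:440,::-1],(680,600),interpolation=cv2.INTER_CUBIC))
E
```

```text
B [ 0.57192585 -0.19132988  0.05      ] W [ 0.56241376 -0.20402838  0.098     ] depth 0.20123732 0.16107582 0.17639452
(264, 150) [ 0.5722 -0.1913  0.0519]
(275, 187) [ 0.5627 -0.2039  0.0992]
(230, 235) [ 0.5246 -0.1934  0.0981]
(330, 235) [ 0.551  -0.246   0.0987]
(275, 275) [ 0.5342 -0.2176  0.1384]
28.058626076989057 0.06201463286135474
20.016963315554396 0.048120668100252534
orange_knob 0.94 [274.4, 273.8] [ 0.52363175 -0.2229038   0.118     ]
```

View pics/s2.png

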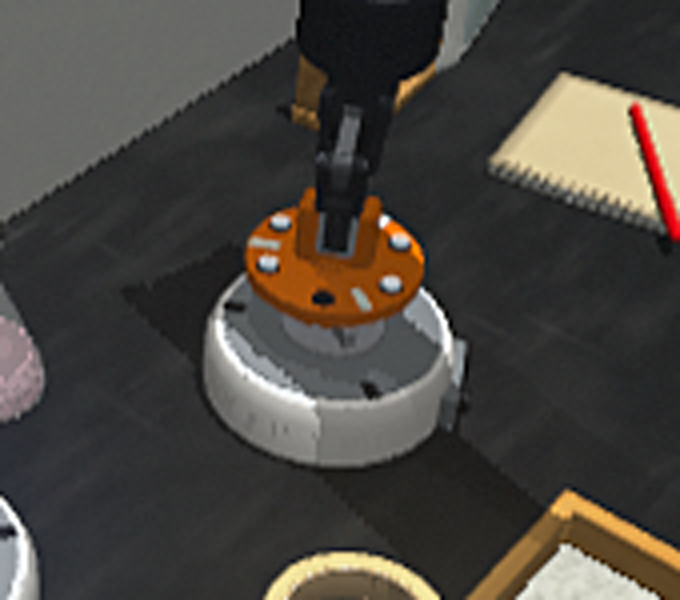

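Rotor is angle-aligned (26.7° vs 27°), but the 75 N press pushed it about 6 mm sideways through arm compliance, so it's jammed off-centre. I'll ease the press and look at the position.

```bash
python3 -m pendant '[[0,0,-0.08,0,0,0,-1],[0,0,-0.15,0,0,0,-1],[0,0,-0.15,0,0,0,-1],[0,0,-0.15,0,0,0,-1],[0,0,-0.15,0,0,0,-1],[0,0,-0.15,0,0,0,-1],[0,0,-0.15,0,0,0,-1],[0,0,-0.15,0,0,0,-1],[0,0,-0.15,0,0,0,-1],[0,0,-0.15,0,0,0,-1]]' 60
python3 - <<'E'
from h import *
im,d=manip.camera('wrist'); cal=manip.get_calibration('wrist'); save('w3.png',im)
o=manip.get_obs();print(o['clock'],o['position'],o['ft_force'],R.from_quat(o['ee_rot']).as_matrix().round(3)[:,:2].tolist())
for q in manip.tip_of('orange_knob','wrist')[:1]: print(q['p'],q['pixel'],at_z(cal,q['pixel'],.118))
E
```

```text
clock: 5.85
position: [0.5186, -0.2203, 0.1228]
ee_rot: [0.973, 0.231, -0.0, -0.0]
ft_force: [-0.6, 0.5, -3.1]
grip_width: 0.246
grasp_force: 59.6
5.9 [ 0.51861776 -0.22026224  0.12278318] [-0.67320583 -0.34357219 -2.35274064] [[0.893, 0.45], [0.45, -0.893], [-0.0, -0.0]]
0.9 [275.6, 273.5] [ 0.51940475 -0.22052369  0.118     ]
```

View pics/w3.png

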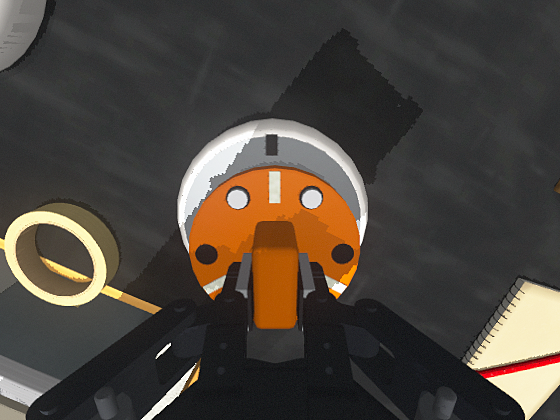

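White line (275,187) and black mark (272,145) are now aligned and the rotor is centred with nearly no load. Lowering gently.

```bash
python3 -m pendant '[[0,0,0.02,0,0,0,-1],[0,0,0.04,0,0,0,-1],[0,0,0.06,0,0,0,-1],[0,0,0.08,0,0,0,-1],[0,0,0.1,0,0,0,-1],[0,0,0.1,0,0,0,-1],[0,0,0.1,0,0,0,-1],[0,0,0.1,0,0,0,-1],[0,0,0.1,0,0,0,-1],[0,0,0.1,0,0,0,-1]]' 60
```

```text
clock: 7.2
position: [0.5186, -0.2202, 0.1177]
ee_rot: [0.973, 0.231, -0.0, -0.0]
ft_force: [0.8, 2.8, -4.8]
grip_width: 0.246
grasp_force: 59.7
```

It is sliding down freely, so I'll finish the drop.

```bash
python3 -m pendant '[[0,0,0.03,0,0,0,-1],[0,0,0.06,0,0,0,-1],[0,0,0.09,0,0,0,-1],[0,0,0.12,0,0,0,-1],[0,0,0.14,0,0,0,-1],[0,0,0.15,0,0,0,-1],[0,0,0.15,0,0,0,-1],[0,0,0.15,0,0,0,-1],[0,0,0.15,0,0,0,-1],[0,0,0.15,0,0,0,-1]]' 60
```

```text
clock: 8.45
position: [0.5187, -0.2202, 0.1138]
ee_rot: [0.973, 0.231, 0.0, 0.0]
ft_force: [-19.0, 9.1, 36.3]
grip_width: 0.247
grasp_force: 64.8
```

Contact at 12 mm below the starting height. Now release and rise.

```bash
python3 -m pendant '[[0,0,-0.06,0,0,0,-1],[0,0,-0.06,0,0,0,0],[0,0,-0.06,0,0,0,1],[0,0,-0.06,0,0,0,1],[0,0,-0.06,0,0,0,1],[0,0,-0.4,0,0,0,1],[0,0,-1,0,0,0,1],[0,0,-1.8,0,0,0,1],[0,0,-2.4,0,0,0,1],[0,0,-2.4,0,0,0,1]]' 60
python3 - <<'E'
from h import *
im,d=manip.camera('wrist'); cal=manip.get_calibration('wrist'); save('w4.png',im)
o=manip.get_obs();print(o['clock'],o['position'],o['ft_force'])
q=manip.tip_of('orange_knob','wrist')[0]; px=q['pixel']; print(q)
og,r=ray(cal,px); print('bar top',og+r*d[int(px[1]),int(px[0])])
m=manip.trace('orange_knob','wrist')[0]['pixels']
zs=[(og2+r2*d[v,u])[2] for v,u in np.argwhere(m)[::15] for og2,r2 in [ray(cal,(u,v))]]
print(np.histogram(zs,bins=np.arange(.06,.15,.004)))
E
```

```text
clock: 9.7
position: [0.5201, -0.2207, 0.2342]
ee_rot: [0.973, 0.231, 0.002, 0.002]
ft_force: [-0.4, 0.7, 0.1]
grip_width: 1.0
grasp_force: 0.0
9.75 [ 0.51926127 -0.22048072  0.23222062] [ 0.32692176 -0.52560344 -0.58992589]
{'pixel': [271.1, 206.1], 'p': 0.77}
bar top [ 0.52150182 -0.21629541  0.1256166 ]
(array([  0,   0,   0,   0,   2,  15, 403,  25,   1,   2,   1,   2,   2,
         2,   1,  17,  68,   0,   0,   0,   0,   0]), array([0.06 , 0.064, 0.068, 0.072, 0.076, 0.08 , 0.084, 0.088, 0.092,
       0.096, 0.1  , 0.104, 0.108, 0.112, 0.116, 0.12 , 0.124, 0.128,
       0.132, 0.136, 0.14 , 0.144, 0.148]))
```

View pics/w4.png

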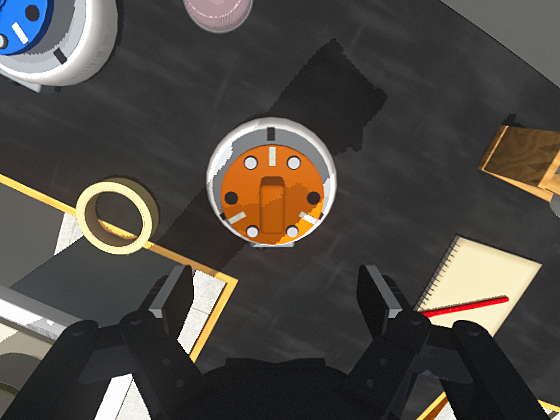

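Disc top is now at 0.086 and bar top at 0.126, which is home. The white line at (271,156) sits in line with the black mark at (270,133), and the gripper is clear.

```bash
python3 -c "
from workcell import manip
print(manip.hand_in())"
```

```text
the job is handed in; nothing more can be done
None
```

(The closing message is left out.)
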